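# Feel along a spring-loaded roller bar

### The arm

A 6-joint arm with a two-finger parallel gripper is mounted at the origin on the work surface. World frame = base frame: x ahead of the robot, y to its left, z up, the work surface at z = 0. Lengths are in m, angles in rad, forces in N, time in s.
With the tool pointing down it reaches from about 0.325 to 0.85 m from the base axis. Payload 4.4 kg.
Tool frame: the origin (TCP) lies on the front face of the gripper's body, between the roots of the fingers; the fingertips stand 97 mm ahead of it and the grasp point (between the pads) lies hold_point_z ahead of it (hold_point_z is the distance from the TCP to the grasp point, in m); z points along the fingers, x is the direction in which the jaws open and shut, and the axes are right-handed (so a half turn about z gives the same grasp; the last joint's range is limited). The gripper opens to 94 mm and grips with 3 to 60 N. Pads are 16 mm wide; open, the fingers measure 119 mm over their backs; the gripper's body (75 mm by 177 mm) begins 78 mm behind the grasp point.
Start: joints at [-1.373, 0.207, 1.542, -0, 1.393, -0.15], TCP at [0.196, -0.541, 0.303] pointing down, gripper open.
Joint ranges: [-2.73, 2.73], [-0.86, 2.22], [0.23, 2.46], [-1.11, 4.25], [0.08, 2.63], [-2.82, 2.82]. Speed limits (rad/s): [2.79, 2.79, 3.14, 3.14, 3.14, 3.14].

### API

Orientations are given as [roll, pitch, yaw] about the fixed x, y, z axes, in that order (R = Rz(yaw) Ry(pitch) Rx(roll)).
In Python, from station import observe, capture, calibration, hand_in, hold_point_z gives the robot as it stands.
- The arm moves only by the tool play_rows, never from a script. Its argument "commands" is a list of rows, each a list of 5 numbers: the shift along the world's x, y, z in cm, then the turn about the world's z in rad, then the opening, from -1 (shut) to 1 (fully open). In form: [[tx, ty, tz, turn, claw], ...]. A call has 1 to 20 rows; each row is the pose to reach, as a shift and turn from the pose measured when the call began; what a row does not reach only later rows make up. A row lasts 1/8 s, in which the tool goes at most 62.5 mm and 10.7 degrees, less where a joint would pass 70% of its speed; a pose out of reach is approached as far as the arm can. A call with a gripper value outside its range is refused whole. The fingers move at their own pace and stop on an object; "newtons" is the grip in N (left out, the last holds). Time passes only in rows, so rows that repeat a pose let the fingers close. It gives the time, the measured TCP pose, the force and the opening at its end, in the units of the state.
- observe(): the state, without advancing time (a new reading comes with each control period).
- capture(name): name is "side" or "top" or "wrist"; returns the picture (420x560x3 uint8, blue, green, red); there is no depth.
- calibration(name): a dict with "fx", "fy", "cx", "cy" (pixels), "view" (4x4, takes a point from world to camera coordinates). Camera axes: x right, y down, z forward; pixel columns grow to the right and rows downward; lengths in m; the calibration is good to about 2 mm. A picture is of the moment at which its call begins: read the wrist's pose just before it. calibration takes no time and is no camera call; for the wrist camera it gives the pose at the moment of the call.
- hand_in(): hands the job in, once; it reports no verdict.
The state is a dict: "time_s": time; "joint_pos": joint angles; "dq": joint speeds; "effort": joint torques, N m; "ee_pos": TCP position; "ee_rot": TCP orientation; "force": force on the tool from outside, world axes, zero at the start; "torque": the same for the moment, N m; "opening": opening from 0.0 (shut) to 1.0 (fully open).
Only numpy, scipy, OpenCV 4.12 (cv2) and the standard library are available. Lean on these libraries where they do the work, as an engineer would, in place of code of your own. Each camera call takes 0.05 s, during which the arm holds its last target.

### The job

Check that the rollers of the spring-loaded roller bar run free: run the fingertips lightly along the tops of the six yellow rollers, one after another from the one beside the red end block to the one beside the grey end block, so that each is visibly rolled in that direction. Press only lightly, do not shove or lift the bar, leave the wrench, the bearing and the jar alone, and finish clear of everything.

Things in the scene. Friction and masses are not known exactly. Their poses are not given: they have to be found in the camera images.
- bar: loose roller bar (2.9 kg) in any direction on the bench: dark steel base 300 x 80 x 12 mm, end blocks 30 x 50 mm rising to 52 mm above the bench (red at its -x end, grey at +x), between them a sprung aluminium carriage with six yellow, black-striped rollers. Origin: centre of the base's underside; x along the bar from red to grey, z up
- first_top (a point): top of the first roller (beside the red block), mid-width: 100 mm to -x of the bar's origin, 68 mm above the bench if not pressed. All rollers: 36 mm diameter, 24 mm wide, level axles across the bar, 40 mm apart, tops at one height. The cheeks beside them (37 mm over all) end 9 mm below the tops, the end blocks 16 mm below
- last_top (a point): top of the sixth roller, the one beside the grey block, 200 mm from first_top along the bar's +x. Keep the fingers shut: open ones may reach two rollers at once
- bar_press (a joint): how far the carriage with all rollers is pressed down into the base, in m: 0 up (as it rests), hard stop at 0.014. A spring pushes it up: it gives way at about 2 N and takes about 0.7 N more for each mm; 2 to 5 mm is a light press, more than 10 mm is too hard
- roller1 (a joint): angle of the first roller counted from the red block, in rad, 0 at the start; grows when its top is rolled towards the grey end. It turns easily and stays where it is left; at least 0.35 counts as visibly rolled
- roller2 (a joint): angle of the second roller counted from the red block, in rad, 0 at the start; grows when its top is rolled towards the grey end. It turns easily and stays where it is left; at least 0.35 counts as visibly rolled
- roller3 (a joint): angle of the third roller counted from the red block, in rad, 0 at the start; grows when its top is rolled towards the grey end. It turns easily and stays where it is left; at least 0.35 counts as visibly rolled
- roller4 (a joint): angle of the fourth roller counted from the red block, in rad, 0 at the start; grows when its top is rolled towards the grey end. It turns easily and stays where it is left; at least 0.35 counts as visibly rolled
- roller5 (a joint): angle of the fifth roller counted from the red block, in rad, 0 at the start; grows when its top is rolled towards the grey end. It turns easily and stays where it is left; at least 0.35 counts as visibly rolled
- roller6 (a joint): angle of the sixth roller counted from the red block, in rad, 0 at the start; grows when its top is rolled towards the grey end. It turns easily and stays where it is left; at least 0.35 counts as visibly rolled
- wrench: bystander: loose steel wrench 170 mm long lying flat beside the bar; origin under its middle
- bearing: bystander: loose steel bearing ring, 62 mm outside, 30 mm bore, 16 mm high; origin at the centre of its underside
- jar: bystander: loose closed blue grease jar, 64 mm in diameter, 70 mm high, black cap; origin at the centre of its underside

How it is judged:
By the outcome, as a careful person would: the job done as asked, in the order asked, and still so for the second after the job is handed in, with the robot touching nothing.
It also fails if it takes over 42 s, if anything falls off the work surface, if the arm or the gripper's body presses on something with over 40 N, if the wrist force passes 120 N, or if a joint passes its speed limit or range.

## Working session

There is one attempt and no reset: what is moved stays moved. The work goes in short steps, Python scripts to look and compute and a tool call to move; the robot and the scene stay as the last step left them, time stands still between calls to the robot, and variables do not carry over. Pictures are saved under pics/ and viewed, and the job is handed in when it is done.

Besides the shell and the picture viewer there is one more tool, called after "Request:" as a command line: name --pt "numbers of a row" for each row, then --argument value for the rest. play_rows: Moves the arm, as the interface text tells. Its arguments: {"type":"object","properties":{"commands":{"type":"array","items":{"type":"array","items":{"type":"number"}}},"newtons":{"type":"number"}},"required":["commands"]}

```bash
mkdir -p pics; ls
python3 - <<'E'
from station import *
import cv2
print(observe(), hold_point_z)
for n in ("top","side"):
    cv2.imwrite(f"pics/{n}1.png",capture(n)); c=calibration(n); print(n,c)
E
```

```text
pics
{'time_s': 0.0, 'joint_pos': array([-1.37351030e+00,  2.07422252e-01,  1.54291702e+00, -1.50846210e-05,
        1.39350148e+00, -1.50526421e-01]), 'dq': array([ 1.16401789e-03, -2.47451267e-03,  1.47488966e-04,  6.19212111e-04,
       -5.74435698e-04,  7.89132461e-05]), 'effort': array([ 1.65303675e-05, -3.70875657e+01, -2.81414777e+01,  6.98291813e-02,
        3.61108105e-02, -1.44396577e-04]), 'ee_pos': array([ 0.19584096, -0.54000504,  0.30150681]), 'ee_rot': array([-3.14127021e+00,  2.22490241e-03, -1.22298084e+00]), 'force': array([ 0.10354856, -0.58579117, -0.18685227]), 'torque': array([0.00755623, 0.04689212, 0.06986027]), 'opening': 0.9976981597368484} 0.0784
top {'fx': 461.04682432864644, 'fy': 461.04682432864644, 'cx': 273.46044104597155, 'cy': 204.191995271368, 'view': array([[ 0.00617437, -0.99930012,  0.03689384,  0.01656508],
       [-0.99253714, -0.01061757, -0.12147961,  0.60383507],
       [ 0.12178631, -0.03586845, -0.99190803,  0.6516919 ],
       [ 0.        ,  0.        ,  0.        ,  1.        ]])}
side {'fx': 545.1602255458629, 'fy': 545.1602255458629, 'cx': 284.81465839200933, 'cy': 210.2323690693519, 'view': array([[-0.8217815 , -0.56976737, -0.00634969,  0.47669777],
       [-0.3718491 ,  0.54469894, -0.75168564,  0.26743104],
       [ 0.43174462, -0.61536023, -0.659491  ,  0.57694535],
       [ 0.        ,  0.        ,  0.        ,  1.        ]])}
```

View pics/top1.png

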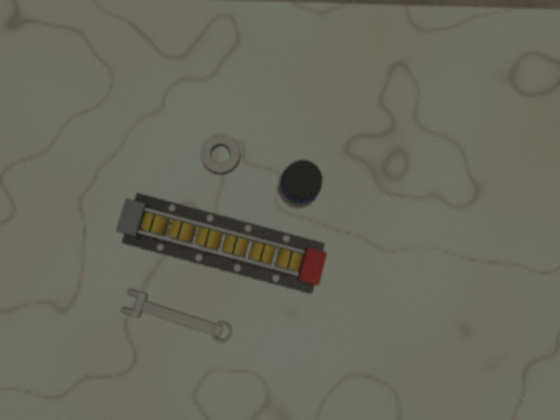

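View pics/side1.png

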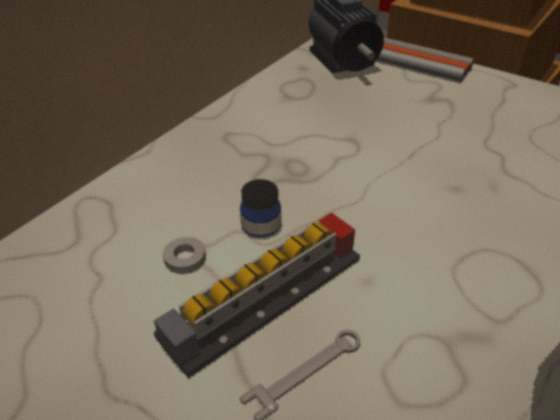

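The top view shows the bar with its red block at about (313,266) and its grey block at about (131,217). The jar is at (301,182), the bearing at (220,154), and the wrench runs from (135,303) to (222,330). I'll enlarge it to measure more exactly.

Run:
```python
import cv2,numpy as np
im=cv2.imread("pics/top1.png")
c=cv2.convertScaleAbs(im[180:300,110:335],alpha=2)
cv2.imwrite("pics/top1z.png",cv2.resize(c,None,fx=3.5,fy=3.5,interpolation=cv2.INTER_CUBIC))
im=cv2.imread("pics/side1.png")
c=cv2.convertScaleAbs(im[200:380,145:370],alpha=2)
cv2.imwrite("pics/side1z.png",cv2.resize(c,None,fx=3.3,fy=3.3,interpolation=cv2.INTER_CUBIC))
```

```text
(no output)
```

View pics/top1z.png

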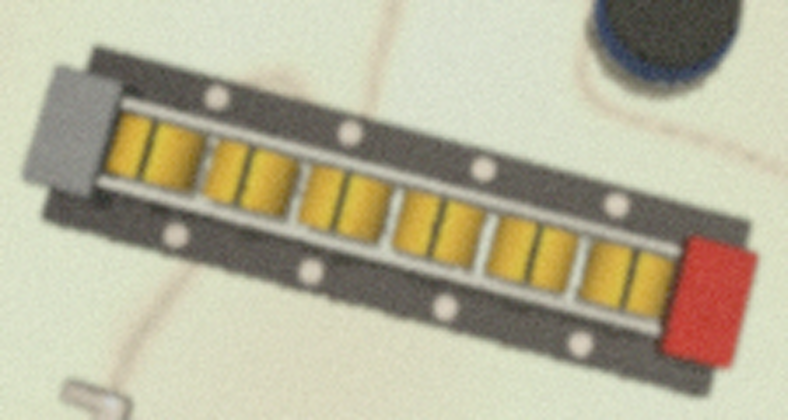

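View pics/side1z.png

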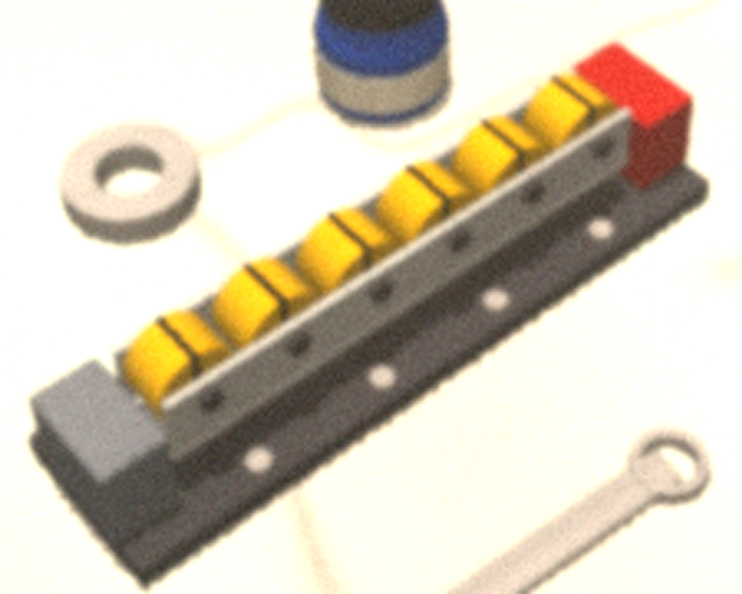

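```bash
cat > h.py <<'E'
import numpy as np
from station import *
def proj(n,P):
    c=calibration(n);P=np.atleast_2d(P);q=P@c['view'][:3,:3].T+c['view'][:3,3]
    return np.c_[c['fx']*q[:,0]/q[:,2]+c['cx'],c['fy']*q[:,1]/q[:,2]+c['cy']]
def bw(p,B):
    B=np.atleast_2d(B);c,s=np.cos(p[2]),np.sin(p[2])
    return np.c_[p[0]+c*B[:,0]-s*B[:,1],p[1]+s*B[:,0]+c*B[:,1],B[:,2]]
E
python3 - <<'E'
from h import *
from scipy.optimize import least_squares
T=[((95,46),(.15,-.04,.012)),((748,222),(-.15,-.04,.012)),((708,396),(-.15,.04,.012)),((43,217),(.15,.04,.012)),
((57,66),(.15,-.025,.052)),((123,82),(.12,-.025,.052)),((90,196),(.12,.025,.052)),((23,178),(.15,.025,.052)),
((690,235),(-.12,-.025,.052)),((757,254),(-.15,-.025,.052)),((730,368),(-.15,.025,.052)),((663,350),(-.12,.025,.052))]
T+=[(s,(-.1+.04*i,0,.068)) for i,s in enumerate([(629,283),(534,259),(438,231),(343,202),(243,175),(147,145)])]
S=[((30,402),(.15,-.025,.052)),((103,482),(.15,.025,.052)),((165,432),(.12,.025,.052)),((93,360),(.12,-.025,.052)),
((612,42),(-.15,-.025,.052)),((692,97),(-.15,.025,.052)),((648,125),(-.12,.025,.052)),((575,68),(-.12,-.025,.052)),((147,585),(.15,.04,.012)),((708,190),(-.15,.04,.012))]
tp=(np.array([a for a,_ in T])+.5)/3.5-.5+[110,180]; tb=np.array([b for _,b in T])
sp=(np.array([a for a,_ in S])+.5)/3.3-.5+[145,200]; sb=np.array([b for _,b in S])
ft=lambda p:(proj("top",bw(p,tb))-tp).ravel()
fs=lambda p:(proj("side",bw(p,sb))-sp).ravel()
for f in (ft,fs,lambda p:np.r_[ft(p),fs(p)]):
    r=least_squares(f,[.5,.1,1.3],loss='soft_l1'); print(r.x.round(4),np.sqrt(np.mean(f(r.x)**2)).round(2))
p=r.x;print(ft(p).reshape(-1,2).round(1).tolist());print(fs(p).reshape(-1,2).round(1).tolist())
print(bw(p,[[-.1+.04*i,0,.068] for i in range(6)]).round(4), p[2])
# jar
E
```

```text
[0.5469 0.0964 1.3144] 0.78
[0.5457 0.1006 1.3256] 1.61
[0.5469 0.0973 1.3166] 1.51
[[-1.1, -0.8], [1.1, -0.4], [-0.4, 1.1], [-1.9, 0.8], [-0.5, -0.7], [0.7, 0.1], [-0.1, 1.0], [-1.2, 0.7], [-0.9, -0.5], [0.0, -0.5], [-0.7, 0.8], [-1.8, 0.5], [-0.4, -1.0], [-0.7, -1.5], [-0.8, -0.9], [-1.2, -0.0], [-0.2, 0.3], [-0.3, 1.5]]
[[0.2, -3.4], [0.3, -1.3], [3.1, -0.1], [2.3, -3.5], [1.3, -1.8], [1.7, -1.0], [0.1, 0.1], [-2.3, -0.7], [-1.7, -4.7], [2.1, -3.9]]
[[5.217e-01 5.000e-04 6.800e-02]
 [5.318e-01 3.920e-02 6.800e-02]
 [5.418e-01 7.790e-02 6.800e-02]
 [5.519e-01 1.166e-01 6.800e-02]
 [5.620e-01 1.554e-01 6.800e-02]
 [5.720e-01 1.941e-01 6.800e-02]] 1.3165909559823405
```

The bar fits at about (0.547, 0.097) with yaw 1.316. I'll shut the fingers, turn the jaws across the bar so only 16 mm of tip lies along it, and go above the red side of roller 1.

Request:
play_rows --pt "3 5 0 0.1 -1" --pt "7 11 0 0.25 -1" --pt "11 18 0 0.4 -1" --pt "15 24 0 0.55 -1" --pt "19 31 0 0.7 -1" --pt "23 37 0 0.85 -1" --pt "27 44 0 0.968 -1" --pt "30 49 -2 0.968 -1" --pt "32.3 53 -5 0.968 -1" --pt "32.3 53 -9 0.968 -1" --pt "32.3 53 -10 0.968 -1" --pt "32.3 53 -10 0.968 -1" --pt "32.3 53 -10 0.968 -1" --pt "32.3 53 -10 0.968 -1" --newtons 20

```text
time_s: 1.85
ee_pos: [0.5195, -0.0112, 0.2033]
ee_rot: [-3.141, -0.001, -0.256]
force: [-0.0, -0.1, -1.2]
opening: 0.006
```

Run:
```python
from h import *
import cv2
for n in ("top","side","wrist"): 
    im=capture(n)
    cv2.imwrite(f"pics/{n}2.png",cv2.convertScaleAbs(im,alpha=1.7))
o=observe();print({k:np.round(o[k],4) for k in('time_s','ee_pos','ee_rot','force','opening')})
o=observe();print(o['ee_pos'],o['force'])
# where a roller/fingertip projects in each
R=[np.r_[o['ee_pos'][:2],o['ee_pos'][2]-.097]]
tops=bw([.547,.0968,1.3155],[[-.1+.04*i,0,.068] for i in range(6)])
for n in ("top","side","wrist"): print(n,proj(n,R).round(0),proj(n,tops).round(0).tolist())
```

```text
{'time_s': np.float64(2.0), 'ee_pos': array([ 0.5193, -0.011 ,  0.2029]), 'ee_rot': array([-3.1412e+00, -3.0000e-04, -2.5640e-01]), 'force': array([-0.7991,  0.444 , -0.551 ]), 'opening': np.float64(0.0078)}
[ 0.51928584 -0.01095135  0.20288392] [-0.79913071  0.44403437 -0.5510148 ]
top [[300. 261.]] [[289.0, 260.0], [262.0, 252.0], [234.0, 245.0], [207.0, 237.0], [179.0, 230.0], [152.0, 222.0]]
side [[326. 202.]] [[319.0, 226.0], [297.0, 240.0], [275.0, 253.0], [251.0, 268.0], [226.0, 284.0], [199.0, 300.0]]
wrist [[275. 255.]] [[274.0, 215.0], [274.0, 153.0], [274.0, 85.0], [274.0, 8.0], [273.0, -77.0], [273.0, -172.0]]
```

```bash
python3 -c "
import cv2,numpy as np
a=cv2.imread('pics/side2.png')[130:420,100:480];cv2.imwrite('pics/side2z.png',cv2.resize(a,None,fx=2,fy=2))"
```

```text
(no output)
```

View pics/side2z.png

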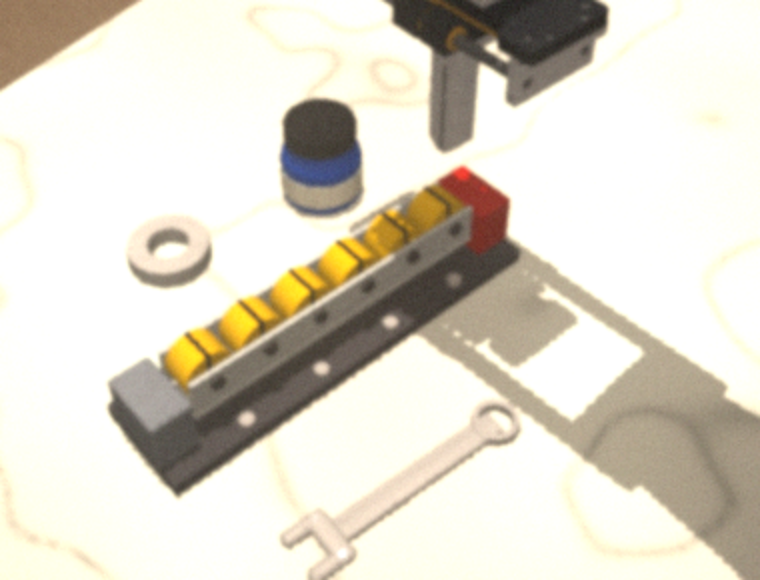

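View pics/wrist2.png

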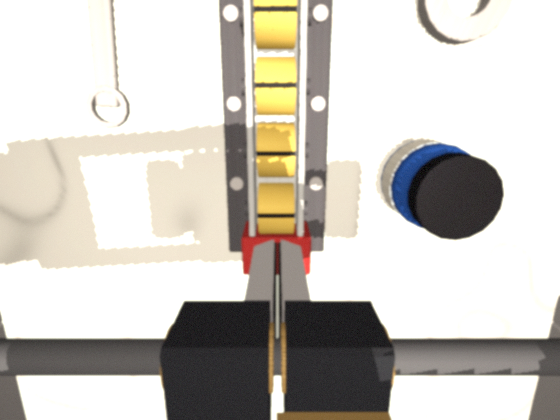

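The wrist view confirms the alignment: the stripes at (276,217), (276,153) and (275,86) lie within 2 px of the prediction, and the shut tips are over the roller 1/red block edge. Now lowering in stages.

Request:
play_rows --pt "0 0 -2 0 -1" --pt "0 0.1 -3.2 0 -1" --pt "0 0.1 -3.4 0 -1" --pt "0 0.1 -3.4 0 -1" --pt "0 0.1 -3.4 0 -1" --pt "0 0.1 -3.4 0 -1" --pt "0 0.1 -3.4 0 -1"

```text
time_s: 2.88
ee_pos: [0.5195, -0.0099, 0.1692]
ee_rot: [-3.141, -0.001, -0.256]
force: [0.1, 0.4, -0.3]
opening: 0.006
```

Run:
```python
from h import *
import cv2
for i in range(3):
    o=observe();print(o['time_s'],o['ee_pos'].round(4),o['force'].round(2)); im=capture("side")
o=observe();print(o['time_s'],o['ee_pos'].round(4),o['force'].round(2))
cv2.imwrite("pics/side3.png",cv2.resize(cv2.convertScaleAbs(im[130:300,200:400],alpha=2),None,fx=3.5,fy=3.5,interpolation=cv2.INTER_CUBIC))
```

```text
2.875 [ 0.5195 -0.0099  0.1692] [ 0.07  0.36 -0.32]
2.925 [ 0.5194 -0.0099  0.1691] [ 0.3  -0.04  1.24]
2.975 [ 0.5193 -0.0099  0.169 ] [-0.12  0.58  0.04]
3.025 [ 0.5193 -0.0099  0.169 ] [-0.04  0.4  -0.07]
```

View pics/side3.png

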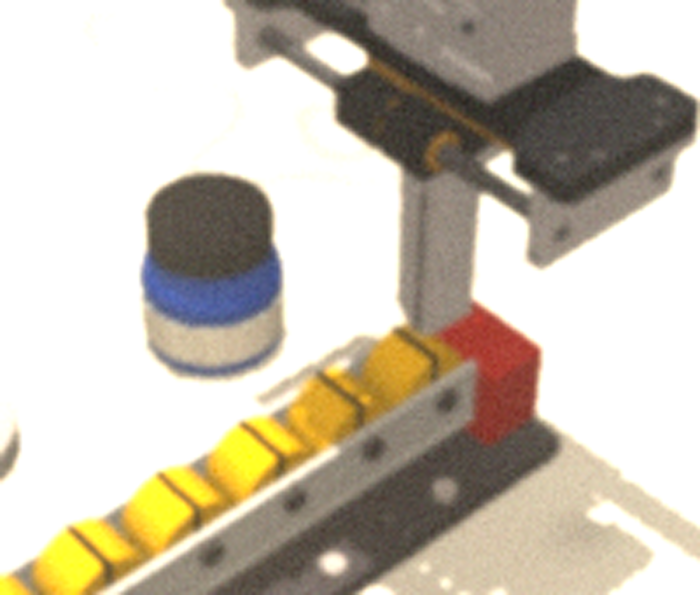

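The tips stand about 4 mm above roller 1, in line with it. Next is a gentle touch-down.

Request:
play_rows --pt "0 0 -0.3 0 -1" --pt "0 0 -0.5 0 -1" --pt "0 0 -0.65 0 -1" --pt "0 0 -0.65 0 -1" --pt "0 0 -0.65 0 -1" --pt "0 0 -0.65 0 -1"

```text
time_s: 3.78
ee_pos: [0.5194, -0.01, 0.1627]
ee_rot: [-3.141, -0.001, -0.256]
force: [-1.4, -0.4, 3.2]
opening: 0.008
```

Run:
```python
from h import *
import cv2
F=[]
for i in range(8):
    im=capture("side");o=observe();F.append(np.r_[o['ee_pos'],o['force']])
print(np.mean(F,0).round(4),np.std(F,0).round(4))
cv2.imwrite("pics/side4.png",cv2.resize(cv2.convertScaleAbs(im[130:300,200:400],alpha=2),None,fx=3.5,fy=3.5,interpolation=cv2.INTER_CUBIC))
```

```text
[ 0.5194 -0.01    0.1626 -0.3461 -0.2776  3.6619] [0.     0.     0.     0.6252 0.4148 0.7294]
```

View pics/side4.png

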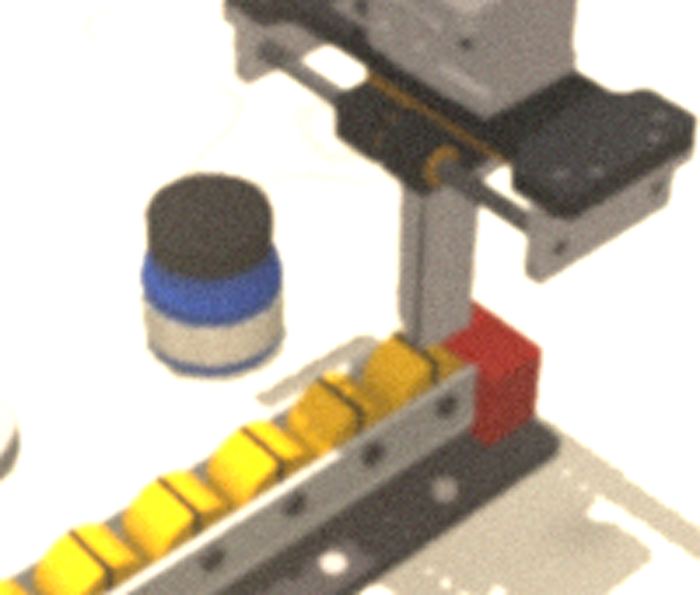

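The press force is about 3.7 N, or about 2.4 mm, and nothing has tilted. I'll sweep the first half at 5 mm per row, 0.5 mm deeper.

Request:
play_rows --pt "0.127 0.484 -0.05 0 -1" --pt "0.253 0.967 -0.05 0 -1" --pt "0.38 1.45 -0.05 0 -1" --pt "0.507 1.934 -0.05 0 -1" --pt "0.634 2.418 -0.05 0 -1" --pt "0.76 2.9 -0.05 0 -1" --pt "0.887 3.385 -0.05 0 -1" --pt "1.014 3.868 -0.05 0 -1" --pt "1.14 4.35 -0.05 0 -1" --pt "1.268 4.835 -0.05 0 -1" --pt "1.394 5.319 -0.05 0 -1"

```text
time_s: 5.55
ee_pos: [0.5334, 0.0437, 0.1621]
ee_rot: [-3.141, -0.001, -0.256]
force: [-0.2, -0.3, 4.7]
opening: 0.008
```

Run:
```python
from h import *
import cv2
F=[]
for i in range(4):
    im=capture("side");o=observe();F.append(np.r_[o['ee_pos'],o['force']])
w=capture("wrist")
tops=bw([.547,.0968,1.3155],[[-.1+.04*i,0,.068] for i in range(6)])
print(proj("wrist",tops).round(0).tolist())
print(o['time_s'],np.mean(F,0).round(4))
cv2.imwrite("pics/side5.png",cv2.resize(cv2.convertScaleAbs(im[180:350,180:380],alpha=2),None,fx=3.5,fy=3.5,interpolation=cv2.INTER_CUBIC))
cv2.imwrite("pics/wrist5.png",cv2.convertScaleAbs(w,alpha=1.7))
```

```text
[[275.0, 329.0], [274.0, 265.0], [274.0, 194.0], [274.0, 114.0], [273.0, 24.0], [273.0, -80.0]]
5.75 [ 0.5335  0.0438  0.1621 -1.2247  0.2613  4.3983]
```

View pics/side5.png

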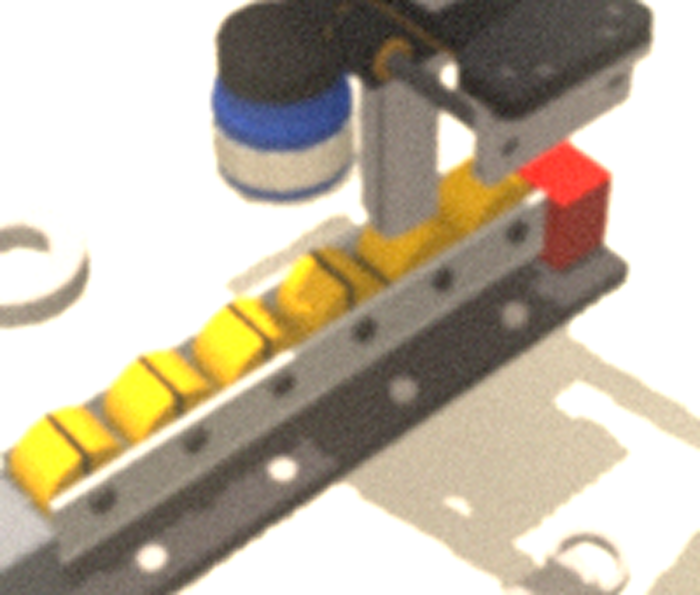

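View pics/wrist5.png

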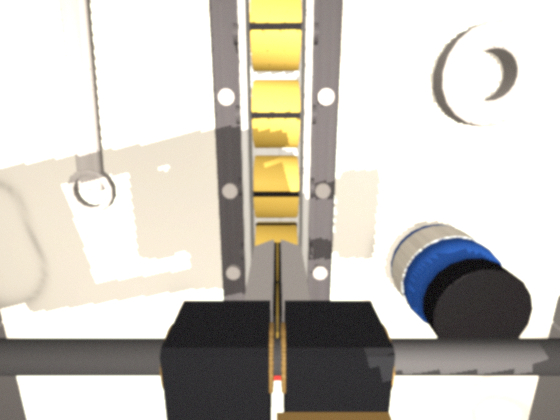

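Roller 2's stripe has rolled forward, the bar hasn't moved (roller 3's stripe is at (276,193) against 194 expected), and the press is about 4.4 N. Carrying on.

Request:
play_rows --pt "0.152 0.58 0 0 -1" --pt "0.304 1.16 0 0 -1" --pt "0.456 1.74 0 0 -1" --pt "0.608 2.32 0 0 -1" --pt "0.76 2.9 0 0 -1" --pt "0.912 3.48 0 0 -1" --pt "1.064 4.06 0 0 -1" --pt "1.216 4.64 0 0 -1" --pt "1.368 5.22 0 0 -1" --pt "1.52 5.8 0 0 -1" --pt "1.672 6.38 0 0 -1" --pt "1.824 6.96 0 0 -1" --pt "1.976 7.54 0 0 -1"

```text
time_s: 7.42
ee_pos: [0.5532, 0.1193, 0.1622]
ee_rot: [-3.141, -0.001, -0.256]
force: [-1.1, 1.2, 4.4]
opening: 0.005
```

Run:
```python
from h import *
import cv2
F=[]
for i in range(4):
    im=capture("side");o=observe();F.append(np.r_[o['ee_pos'],o['force']])
w=capture("wrist")
tops=bw([.547,.0968,1.3155],[[-.1+.04*i,0,.068] for i in range(6)])
print(proj("wrist",tops).round(0).tolist())
print(o['time_s'],np.mean(F,0).round(4))
d=o['ee_pos'][:2]-[.547,.0968];c,s=np.cos(1.3155),np.sin(1.3155);print(d@[c,s],d@[-s,c])
a=cv2.resize(cv2.convertScaleAbs(im[180:380,140:380],alpha=2),None,fx=3,fy=3,interpolation=cv2.INTER_CUBIC)
cv2.imwrite("pics/side6.png",a)
cv2.imwrite("pics/wrist6.png",cv2.convertScaleAbs(w,alpha=1.7))
```

```text
[[275.0, 435.0], [275.0, 383.0], [274.0, 326.0], [274.0, 262.0], [274.0, 191.0], [274.0, 110.0]]
7.625 [ 0.5533  0.1194  0.1622 -0.5227  0.5498  4.3944]
0.023044106767757113 -0.00036921869884278246
```

View pics/side6.png

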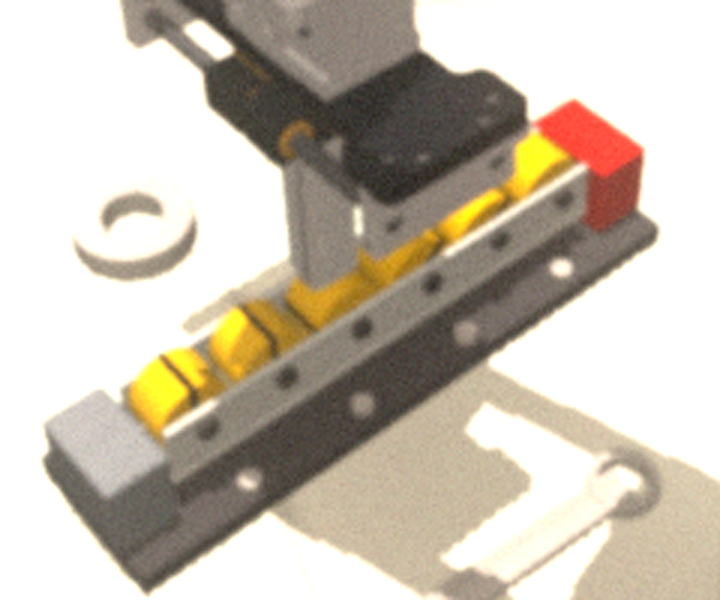

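View pics/wrist6.png

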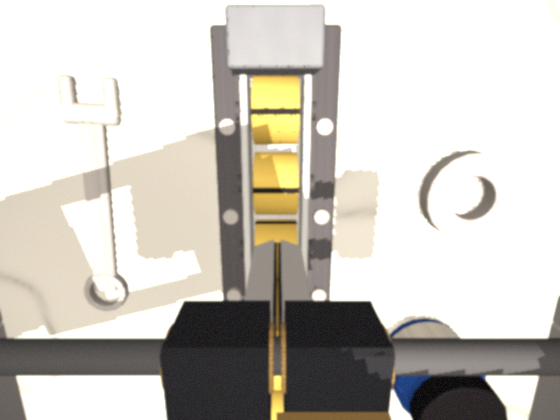

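All well: the press is steady at 4.4 N, and the stripes of rollers 5 and 6 are where predicted at (276,190) and (276,112). I'll finish the sweep and lift off.

Request:
play_rows --pt "0.152 0.58 0 0 -1" --pt "0.304 1.16 0 0 -1" --pt "0.456 1.74 0 0 -1" --pt "0.608 2.32 0 0 -1" --pt "0.76 2.9 0 0 -1" --pt "0.912 3.48 0 0 -1" --pt "1.064 4.06 0 0 -1" --pt "1.216 4.64 0 0 -1" --pt "1.368 5.22 0 0 -1" --pt "1.52 5.8 0 0 -1" --pt "1.672 6.38 0 0 -1" --pt "1.824 6.96 0 0 -1" --pt "1.976 7.54 0 0 -1" --pt "2.128 8.12 0 0 -1" --pt "2.28 8.7 0 0 -1" --pt "2.33 8.9 0.6 0 -1" --pt "2.33 8.9 2 0 -1" --pt "2.33 8.9 6 0 -1" --pt "2.33 8.9 11 0 -1" --pt "2.33 8.9 14 0 -1"

```text
time_s: 10.18
ee_pos: [0.5772, 0.2077, 0.3059]
ee_rot: [-3.139, -0.005, -0.256]
force: [0.0, -0.5, 0.2]
opening: 0.004
```

Request:
play_rows --pt "0 5 1 0 -1" --pt "0 10 1 0 -1" --pt "0 15 1 0 -1" --pt "0 20 1 0 -1" --pt "0 25 1 0 -1" --pt "0 25 1 0 -1" --pt "0 25 1 0 -1"

```text
time_s: 11.05
ee_pos: [0.5771, 0.4571, 0.3159]
ee_rot: [-3.14, -0.005, -0.257]
force: [-0.2, -0.4, 0.1]
opening: 0.005
```

Run:
```python
from h import *
import cv2
t=capture("top");im=capture("side");o=observe();print(o['time_s'],o['ee_pos'],o['force'])
cv2.imwrite("pics/top7.png",cv2.resize(cv2.convertScaleAbs(t[180:300,110:335],alpha=2),None,fx=3.5,fy=3.5,interpolation=cv2.INTER_CUBIC))
cv2.imwrite("pics/top7f.png",cv2.convertScaleAbs(t,alpha=1.7))
cv2.imwrite("pics/side7.png",cv2.resize(cv2.convertScaleAbs(im[200:380,145:370],alpha=2),None,fx=3.3,fy=3.3,interpolation=cv2.INTER_CUBIC))
```

```text
11.15 [0.5775909  0.45623218 0.31631714] [ 0.05075812 -0.26339665 -0.00192049]
```

View pics/top7.png

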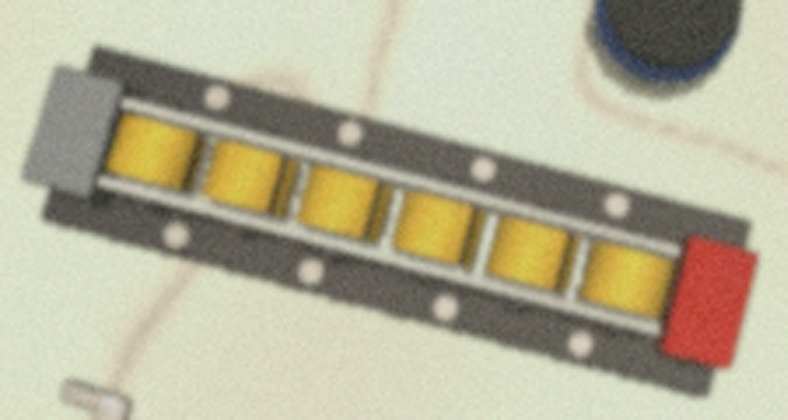

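View pics/side7.png

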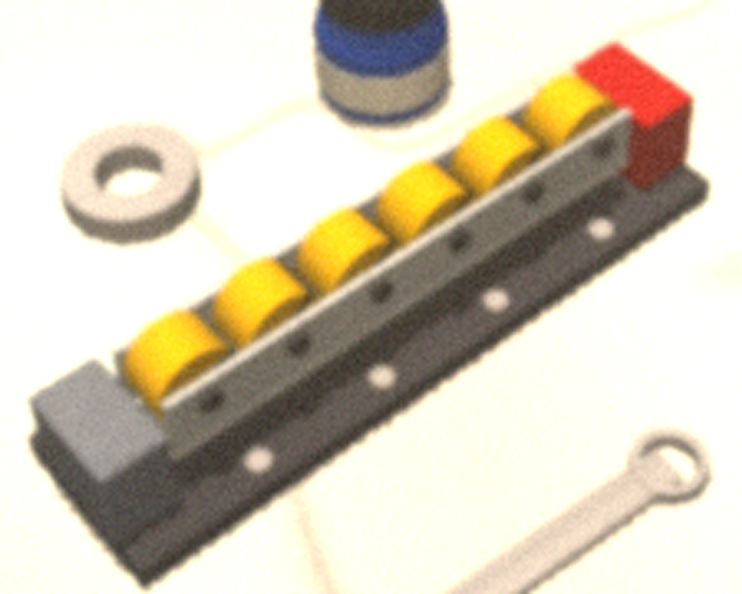

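View pics/top7f.png

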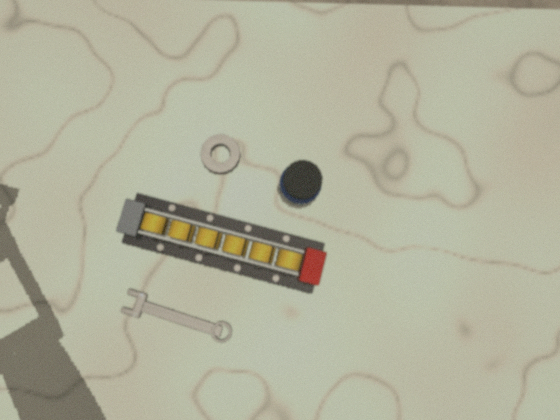

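All six top stripes have rolled out of sight. The bar corners sit at the same pixels as before, e.g. (748,222) and (43,217) in the enlarged view, and the wrench, bearing and jar haven't moved. The arm is clear.

```bash
python3 -c "
from station import *
print(hand_in())"
```

```text
the job is handed in; nothing more can be done
None
```

I ran the shut fingertips along the tops of all six rollers, from the red block to the grey one, then lifted off, moved clear and handed the job in at about 11 s of the 42 s allowed.

- **Press:** the force read about 3.7–4.4 N at the stops I made during the sweep, which works out to a 2.4–3.4 mm press. I took no force readings while the fingers were moving between those stops, nor on roller 6.
- **Rollers:** in the final top and side pictures the stripe has turned out of sight on all six, where each began on top. In the mid-sweep pictures those I could see were turning towards the grey end. I judged the turning from pictures only and had no angle readout.
- **Surroundings:** the bar, wrench, bearing and jar are at the same pixels as before. The end force is about zero, so the gripper touches nothing.
- **Disagreement:** in the first measurement the top and side cameras put the bar about 4 mm apart along its length. The wrist camera then matched the combined fit to within about 1 mm. No check failed.

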